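Dispense one key-tag disc and slide it into the reading pocket

TASK

Get one blank tag ready for encoding: press the plunger of the tag dispenser once, all the way in, and let it spring fully back, so that one disc comes out onto the deck; then push that disc sideways along the channel with a fingertip until it drops flat into the reading pocket. Nothing is gripped or lifted; the other discs stay in the magazine and the things lying about stay where they are. Finish clear of everything.

Things in the scene. Friction and masses are not known exactly. Their poses are not given: they have to be found in the camera images.
- dispenser: Tag dispenser, screwed down. Origin on the desk under the magazine's axis. Axes: x feed direction (plunger to outlet), z up, y level; the reading pocket lies on the -y side of the outlet. Aluminium deck, top 20 mm above the desk, from x = -52 to 82 mm and y = -34 to 32 mm; nothing of it but the plunger lies beyond x = -52 mm.
- plunger_head (a point): Middle of the outer face of the plunger's head, a black mushroom knob 33 mm in diameter, axis level, centre 24.5 mm above the desk, 119 mm behind the magazine's axis at rest. Press it level along the dispenser's +x, 55 mm. It overhangs bare desk: even fully pressed its face stands 12 mm clear of the base plate, so a fingertip behind it is free down to the desk.
- plunger (a joint): How far the plunger is pressed, m: 0 out, 0.055 fully in at its stop (beyond 0.050 counts as fully in). Spring 2.3 N at rest, 7.2 N fully in, and some damping (0.7 N at 50 mm/s); let go, it comes back by itself in under a second. A full stroke pushes the lowest disc out through the gate; once the plunger is back the next disc drops down.
- magazine (a point): Point on the magazine's axis at deck height, axes as the dispenser's. The magazine is a grey upright square tube, 50 x 50 mm outside, bore 42 mm, top 62 mm above the desk, with sight slots, holding a stack of five discs.
- outlet (a point): Point on the deck at x = 52 mm, y = 0 (dispenser frame), where an ejected disc's centre comes to lie (within 5 mm along x). From here the channel runs to -y, between the magazine's front (x = 25 mm) and a fence 7 mm high above the deck (x = 76 to 82 mm); slanted guides narrow it to 43 mm at the pocket. Its +y end is open, the deck ending at y = 32 mm.
- pocket (a point): Centre of the floor of the reading pocket at x = 52, y = -56.7 mm (dispenser frame): black recess, 43 mm (x) by 45.5 mm (y), floor 17 mm above the desk, 3 mm below the deck, with a straight step down at y = -34 mm and walls 7 mm high above the deck on the other three sides. A disc pushed past the step lies flat, its top 3 mm above the deck.
- disc_1_centre (a point): Centre (half-way up) of the lowest disc of the stack, the one that the plunger ejects: round black plastic tag, 40 mm in diameter, 6 mm thick, 14 to 28 g. Slides on deck and floor.
- disc_2_centre (a point): Centre of disc number 2 of the stack, counted from below; the same kind of disc. Stays in the magazine.
- disc_3_centre (a point): Centre of disc number 3 of the stack, counted from below; the same kind of disc. Stays in the magazine.
- disc_4_centre (a point): Centre of disc number 4 of the stack, counted from below; the same kind of disc. Stays in the magazine.
- disc_5_centre (a point): Centre of disc number 5 of the stack, counted from below; the same kind of disc. Stays in the magazine.
- mill_lever (a point): Red ball on the hand lever of the key mill, fixed, not to be used. The mill is tall and solid: x 0.33 to 0.75 m, y -0.22 to 0.16 m (world), up to 0.10 m high in front (x < 0.45), 0.27 m at this lever, 0.38 m farther back. The dispenser stands to its left. An arm coming from the right must swing in front of the mill (x < 0.3 m) or above it.
- padlock: Brass padlock lying flat, 60 x 40 x 14 mm, loose bystander (origin under its middle).
- key_blank: Car key blank with black head, 79 x 32 x 8 mm, loose bystander (origin under its middle).
- lock_cylinder: Metal lock cylinder, 17 x 64 x 43 mm, loose bystander (origin under its middle).
- yellow_screwdriver: Screwdriver with yellow handle, 149 mm long, 25 mm thick, loose bystander (origin under its middle).
Things that resemble listed ones, but are neither listed nor needed, are in the scene too. What is shaped like the part that bears disc_5_centre but blue is not meant.

How it is judged (in metres and radians):
On the way, in this order (a step that is already met when the one before it is completed fails the run):
1. the plunger is pressed all the way in (beyond 50 mm of 55) (value of joint plunger above 0.05 m), for 0.05 s.
2. the plunger has sprung back (less than 4 mm in) and one disc lies on the deck outside the magazine (value of joint plunger below 0.004 m and x of disc_1_centre in the frame of magazine above 0.0455 m), for 0.1 s.
3. that disc lies flat in the reading pocket (z of disc_1_centre in the frame of pocket below 0.0045 m and y of disc_1_centre in the frame of pocket below 0.006 m), for 0.1 s.
At the end, for the whole second after the job is handed in: The ejected disc lies flat on the pocket floor, centred within 6 mm; the plunger is out (less than 4 mm in); the other four discs are in the magazine (within 8 mm of its axis); padlock, key blank, lock cylinder and screwdriver lie within 20 mm of where they were (horizontal distance between disc_1_centre and pocket below 0.006 m and z of disc_1_centre in the frame of pocket below 0.0045 m and angle between disc_1_centre's own z axis and vertical below 0.06 rad and value of joint plunger below 0.004 m and horizontal distance between each of disc_2_centre, disc_3_centre, disc_4_centre, disc_5_centre and magazine below 0.008 m and distance of each of padlock, key_blank, lock_cylinder, yellow_screwdriver from where it was at the start of the episode below 0.02 m); the robot touches nothing.
It fails at once if the disc is lifted (its centre more than 15 mm above the deck) (z of disc_1_centre in the frame of magazine above 0.015 m).
It fails at once if a second disc leaves the magazine, or a disc is taken out at the top (horizontal distance between any of disc_2_centre, disc_3_centre, disc_4_centre, disc_5_centre and magazine above 0.012 m or z of any of disc_2_centre, disc_3_centre, disc_4_centre, disc_5_centre in the frame of magazine above 0.04 m).
It fails at once if a bystander is shoved or picked up (moved more than 20 mm) (distance of any of padlock, key_blank, lock_cylinder, yellow_screwdriver from where it was at the start of the episode above 0.02 m).
It also fails if it takes over 54 s, if anything falls off the work surface, if the arm or the gripper's body presses on something with over 40 N, if the wrist force passes 120 N, or if a joint passes its speed limit or range.

ROBOT

A 6-joint arm with a two-finger parallel gripper is mounted at the origin on a cart in front of the work surface, level with it; the furniture and walls round the work are solid. World frame = base frame: x ahead of the robot, y to its left, z up, the work surface at z = 0. Lengths are in m, angles in degrees, forces in N, time in s.
With the tool pointing down it reaches from about 0.35 to 0.875 m from the base axis. Payload 4.2 kg.
Tool frame: the origin (TCP) lies between the finger pads; the fingertips stand 8 mm ahead of it and the grasp point (between the pads) lies 11 mm behind it; z points along the fingers, y is the line along which they close (so a half turn about z gives the same grasp; the last joint's range is limited). The gripper opens to 87 mm and grips with 3 to 60 N. Pads are 19 mm wide; open, the fingers measure 117 mm over their backs; the gripper's body (75 mm by 190 mm) begins 51 mm behind the grasp point.
Start: joints at [-48.782, 22.042, 0.453, 0, -68.411, -14.817], TCP at [0.278, -0.56, 0.231] pointing down, gripper open.
Joint ranges: [-179.83, 179.83], [-69.29, 118.12], [-61.27, 80.66], [-181.25, 117.63], [-171.15, -9.14], [-177.46, 177.46]. Speed limits (degrees/s): [159.86, 159.86, 180, 180, 180, 180].

INTERFACE

Orientations are given as a 3x3 rotation matrix whose columns are the frame's x, y, z axes.
In Python, from station import sense, capture, camera_model, finish_job, find_in gives the robot as it stands. The module is installed in compiled form; this text tells all that it offers.
- The arm moves only by the tool arm_command, never from a script. Its argument "motion" is a list of rows, each a list of 7 numbers: the finger opening in mm, from 0 to 87, then the shift along the tool's x, y, z in mm, then the turn, a rotation vector about the tool's x, y, z in rad. In form: [[jaw, dx, dy, dz, rx, ry, rz], ...]. A call has 1 to 8 rows; each row shifts and turns the commanded pose from where the row before left it, along the tool's axes as they then stand; what a row does not reach is not made up. A row lasts 1/10 s, in which the tool goes at most 50 mm and 8.59 degrees, less where a joint would pass 70% of its speed; a pose out of reach is approached as far as the arm can. A call with a gripper value outside its range is refused whole. The fingers move at their own pace and stop on an object; the grip force is fixed at half the most. Time passes only in rows, so rows that do not move let the fingers close. It gives the time, the measured TCP pose, the force, the opening and the grip force at its end, in the units of the state.
- sense(): the state, without advancing time (a new reading comes with each control period).
- capture(name): name is "scene" or "top"; returns the picture (384x512x3 uint8, red, green, blue); there is no depth.
- camera_model(name): a dict with "fx", "fy", "cx", "cy" (pixels), "R" (3x3) and "t" (3): a world point X has camera coordinates R X + t. Camera axes: x right, y down, z forward; pixel columns grow to the right and rows downward; lengths in m; the calibration is good to about 2 mm. A picture is of the moment at which its call begins. camera_model takes no time and is no camera call.
- finish_job(): hands the job in; it is judged then, once.
Trained networks look in the newest picture that a camera, given by its name, has taken for a name from the list of things; names that differ only in an ending like _2 or _b are one class to them, and where a whole thing is asked for, a point or a joint stands for the part that bears it (a point fixed in the world has none). Each returns a list of dicts, best first, with "p" (0 to 1); they miss things now and then, are a little off and sometimes report something else, mostly with a low value. They report only what shows in the picture. A call takes as long as a camera call. They do not tell look-alikes from the thing itself.
- find_in(target, camera): "location" ([row, column] in pixels, amid what is visible of it).
The state is a dict: "time_s": time; "joints": joint angles; "joint_velocities": joint speeds; "effort": joint torques, N m; "tcp_pos": TCP position; "ee_rot": TCP orientation; "wrist_force": force on the tool from outside, world axes, zero at the start; "moment": the same for the moment, N m; "gripper_width": opening from 0.0 (shut) to 1.0 (fully open); "gripper_force": force on a finger pad.
Only numpy, scipy, OpenCV 4.12 (cv2) and the standard library are available. Lean on these libraries where they do the work, as an engineer would, in place of code of your own. Each camera call takes 0.05 s, during which the arm holds its last target. There are 200 camera calls.

## Working session

There is one attempt and no reset: what is moved stays moved. The work goes in short steps, Python scripts to look and compute and a tool call to move; the robot and the scene stay as the last step left them, time stands still between calls to the robot, and variables do not carry over. Pictures are saved under pics/ and viewed, at most 10 in all, crops included, and the job is handed in when it is done.

Besides the shell and the picture viewer there is one more tool, called after "Call:" by a JSON object that holds its "api" and its "payload". arm_command: Moves the arm, as the interface text tells. Its arguments: {"type":"object","properties":{"motion":{"type":"array"}},"required":["motion"]}

```bash
mkdir -p pics; python3 - <<'E'
from station import *
import cv2,numpy as np
for n in("scene","top"):
    im=capture(n); cv2.imwrite(f"pics/{n}0.png",cv2.resize(im[:,:,::-1],(800,600),interpolation=cv2.INTER_CUBIC))
    cv2.imwrite(f"pics/raw_{n}0.png",im[:,:,::-1])
    m=camera_model(n);print(n,m['fx'],m['cx'],m['cy'],(-m['R'].T@m['t']).round(3) if hasattr(m['R'],'T') else (-np.array(m['R']).T@np.array(m['t'])).round(3))
    print(np.round(m['R'],3).tolist())
    for t in("plunger_head","magazine","disc_5_centre","dispenser","padlock","key_blank","lock_cylinder","yellow_screwdriver"):
        print(t,[(np.round(d['location']).tolist(),round(d['p'],2)) for d in find_in(t,n)[:3]])
s=sense();print(s['time_s'],s['tcp_pos'],np.round(s['ee_rot'],3).tolist(),s['gripper_width'])
E
```

```text
scene 367.837551666242 254.41992924952777 193.64164597828935 [ 0.061 -0.292  0.575]
[[0.804, -0.595, -0.01], [-0.284, -0.369, -0.885], [0.523, 0.714, -0.466]]
plunger_head [([274.0, 224.0], 0.8)]
magazine [([250.0, 253.0], 0.72)]
disc_5_centre [([226.0, 236.0], 0.46), ([239.0, 299.0], 0.38)]
dispenser [([252.0, 250.0], 0.61)]
padlock [([274.0, 281.0], 0.49)]
key_blank [([288.0, 251.0], 0.75)]
lock_cylinder [([266.0, 199.0], 0.83)]
yellow_screwdriver [([247.0, 211.0], 0.74)]
top 479.0882649604182 251.5880678358257 187.83704960267852 [0.4   0.304 1.063]
[[0.022, -1.0, 0.01], [-0.99, -0.024, -0.138], [0.138, -0.006, -0.99]]
plunger_head [([248.0, 257.0], 0.81)]
magazine [([201.0, 253.0], 0.91)]
disc_5_centre [([145.0, 257.0], 0.81), ([215.0, 240.0], 0.79), ([203.0, 248.0], 0.6)]
dispenser [([200.0, 248.0], 0.8), ([270.0, 229.0], 0.44)]
padlock [([209.0, 291.0], 0.78), ([246.0, 204.0], 0.65)]
key_blank [([250.0, 288.0], 0.55), ([201.0, 249.0], 0.47)]
lock_cylinder [([270.0, 230.0], 0.48)]
yellow_screwdriver [([245.0, 204.0], 0.86)]
0.9 [ 0.27791717 -0.55979272  0.23056862] [[-0.896, -0.445, 0.0], [-0.445, 0.896, -0.0], [-0.0, -0.0, -1.0]] 0.9991079526729153
```

```bash
python3 - <<'E'
import cv2
im=cv2.imread("pics/raw_top0.png")[120:300,140:380];cv2.imwrite("pics/topcrop.png",cv2.resize(im,(800,600),interpolation=cv2.INTER_CUBIC))
E
```

```text
(no output)
```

View pics/scene0.png

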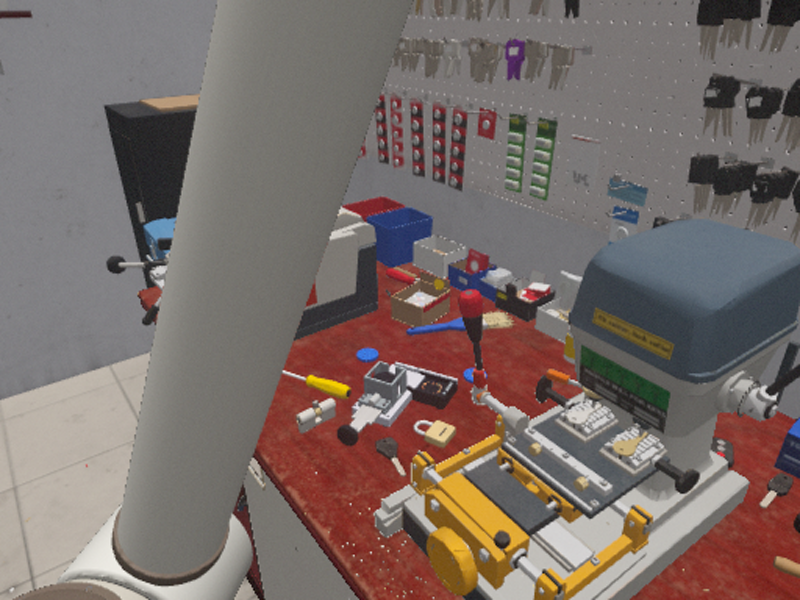

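View pics/topcrop.png

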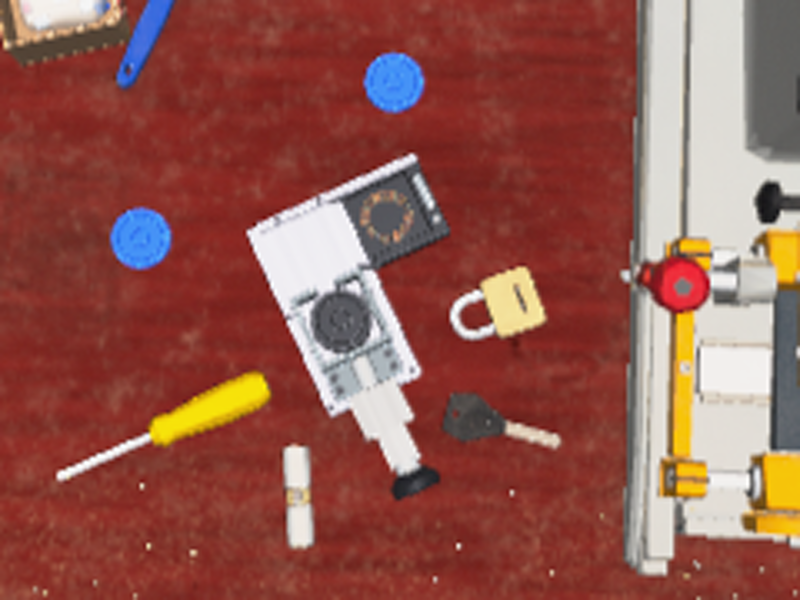

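The top crop shows: the dispenser with its black plunger knob at crop (415,482), the stack at (342,320), the pocket at (385,215), and the outlet on the bare deck at about (305,245). Look-alikes: blue discs at (394,82) and (141,238), and black mill knobs at (770,200). The black disc in the grey tube and the black knob on the dispenser are the right ones. The padlock is at (512,300), the key at (475,415), the cylinder at (298,495) and the screwdriver at (210,410).

```bash
cat > h.py <<'E'
from station import *
import numpy as np,cv2
def ray(n,u,v,z):
    m=camera_model(n);R=np.array(m['R']);t=np.array(m['t']);c=-R.T@t
    d=R.T@np.array([(u-m['cx'])/m['fx'],(v-m['cy'])/m['fy'],1]);return c+d*(z-c[2])/d[2]
def proj(n,X):
    m=camera_model(n);p=np.array(m['R'])@X+np.array(m['t']);return np.array([m['fx']*p[0]/p[2]+m['cx'],m['fy']*p[1]/p[2]+m['cy']])
E
python3 - <<'E'
from h import *
from scipy.optimize import least_squares
L=[((342,320),(0,0,.05)),((332,415),(-.052,.032,.02)),((418,375),(-.052,-.034,.02)),((248,232),(.082,.032,.023)),((385,218),(.052,-.0567,.017)),((413,480),(-.113,0,.0245)),((372,268),(.030,-.034,.02))]
px=[(140+a*.3,120+b*.3) for (a,b),_ in L]
W=np.array([ray("top",*p,q[2])[:2] for p,(_,q) in zip(px,L)]);Q=np.array([q[:2] for _,q in L])
f=lambda s:(np.c_[np.cos(s[2])*Q[:,0]-np.sin(s[2])*Q[:,1]+s[0],np.sin(s[2])*Q[:,0]+np.cos(s[2])*Q[:,1]+s[1]]-W).ravel()
s=least_squares(f,[.37,.29,.4]).x;print(s,np.degrees(s[2]));print((f(s).reshape(-1,2)*1000).round(1).tolist())
c,n=np.cos(s[2]),np.sin(s[2])
D=lambda x,y:(np.array([c*x-n*y,n*x+c*y])+s[:2]).round(4)
for k,q in dict(head=(-.119,0),outlet=(.052,0),pocket=(.052,-.0567)).items():print(k,D(*q),proj("scene",np.array([*D(*q),.0245])).round())
for k,(a,b) in dict(pad=(512,300),key=(475,415),keytip=(558,440),cyl0=(298,450),cyl1=(300,545),scr=(265,385)).items():
    w=ray("top",140+a*.3,120+b*.3,.01)[:2]-s[:2];print(k,w+s[:2],"disp:",(np.array([[c,n],[-n,c]])@w).round(3))
im=cv2.imread("pics/raw_scene0.png")
for q in [(-.119,0,.0245),(0,0,.062),(.052,-.0567,.017),(-.052,.032,.02),(-.052,-.034,.02),(.082,.032,.02)]:
    u=proj("scene",np.array([*D(*q[:2]),q[2]]));cv2.circle(im,tuple(np.round(u).astype(int)),1,(0,255,0),-1)
cv2.imwrite("pics/sc1.png",cv2.resize(im[205:310,180:320],(800,600),interpolation=cv2.INTER_CUBIC))
E
```

```text
[0.47966309 0.31559851 0.44939107] 25.748211461377636
[[-0.5, 0.5], [-1.8, 1.5], [-0.3, -2.7], [0.8, 1.5], [0.1, -1.6], [-2.5, -0.7], [4.2, 1.4]]
head [0.3725 0.2639] [220. 281.]
outlet [0.5265 0.3382] [256. 241.]
pocket [0.5511 0.2871] [276. 247.]
pad [0.49924463 0.2033497 ] disp: [-0.031 -0.11 ]
key [0.42306633 0.22683646] disp: [-0.09  -0.055]
keytip [0.40804668 0.17228643] disp: [-0.127 -0.098]
cyl0 [0.3977629  0.34211297] disp: [-0.062  0.059]
cyl1 [0.33689994 0.33906591] disp: [-0.118  0.083]
scr [0.43950539 0.36497107] disp: [-0.015  0.062]
```

View pics/sc1.png

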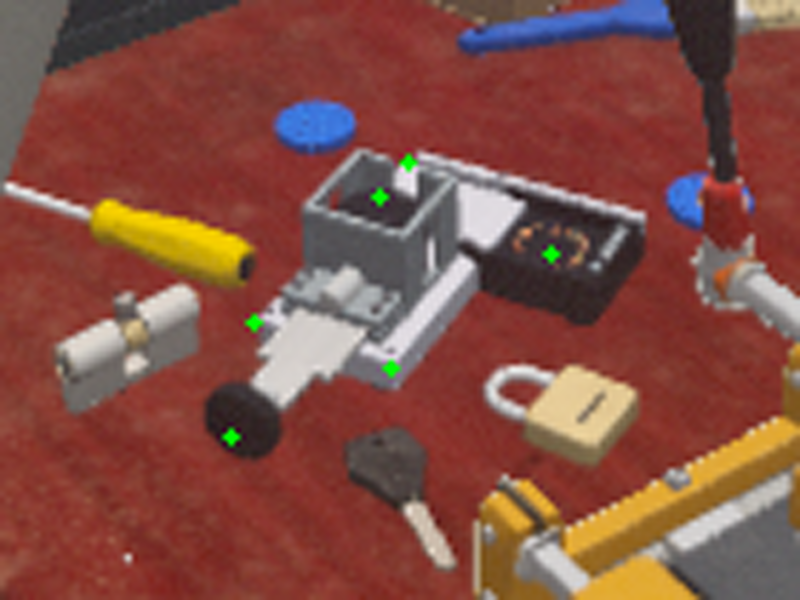

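Call:
{"api": "arm_command", "payload": {"motion": [[0,-28,37,-5,0,0,0.0115],[0,-28,37,-5,0,0,0],[0,-28,37,-5,0,0,0],[0,-28,37,-5,0,0,0],[0,-28,37,-5,0,0,0],[0,-28,37,-5,0,0,0],[0,-28,37,-5,0,0,0],[0,-28,37,-5,0,0,0]]}}

```text
time_s: 1.7
tcp_pos: [0.3506, -0.1941, 0.2711]
ee_rot: [[-0.901, -0.434, 0.001], [-0.434, 0.901, -0.0], [-0.001, -0.001, -1.0]]
wrist_force: [0.7, -0.2, 0.5]
gripper_width: 0.361
gripper_force: 0.0
```

Call:
{"api": "arm_command", "payload": {"motion": [[0,-28,37,-5,0,0,0],[0,-28,37,-5,0,0,0],[0,-19,33,0,0,0,0],[0,-19,33,0,0,0,0],[0,-18,33,0,0,0,0],[0,-18,33,0,0,0,0],[0,0,0,0,0,0,0]]}}

```text
time_s: 2.4
tcp_pos: [0.3786, 0.0494, 0.2809]
ee_rot: [[-0.898, -0.439, 0.001], [-0.439, 0.898, 0.001], [-0.002, 0.0, -1.0]]
wrist_force: [-0.9, -0.5, -0.1]
gripper_width: 0.006
gripper_force: 0.0
```

Call:
{"api": "arm_command", "payload": {"motion": [[0,-10,39,20,0,0,0],[0,-10,39,20,0,0,0],[0,-10,39,20,0,0,0],[0,-10,39,20,0,0,0],[0,-10,40,20,0,0,0],[0,0,0,40,0,0,0],[0,0,0,40,0,0,0],[0,0,0,0,0,0,0]]}}

```text
time_s: 3.2
tcp_pos: [0.3359, 0.2412, 0.0967]
ee_rot: [[-0.901, -0.434, -0.007], [-0.433, 0.901, -0.009], [0.01, -0.005, -1.0]]
wrist_force: [-0.3, -0.9, -0.7]
gripper_width: 0.007
gripper_force: 0.0
```

```bash
python3 - <<'E'
from h import *
s=sense();p=s['tcp_pos'];print(p.round(4),np.round(s['ee_rot'],4).tolist())
a=np.radians(25.75);w=p[:2]-[.4797,.3156];c,n=np.cos(a),np.sin(a);print("disp",(c*w[0]+n*w[1]).round(4),(-n*w[0]+c*w[1]).round(4))
im=capture("scene")[:,:,::-1].copy();cv2.imwrite("pics/sc2.png",cv2.resize(im[180:315,165:345],(800,600),interpolation=cv2.INTER_CUBIC))
E
```

```text
[0.3359 0.2412 0.0967] [[-0.9011, -0.4335, -0.0069], [-0.4334, 0.9011, -0.0094], [0.0103, -0.0055, -0.9999]]
disp -0.1619 -0.0046
```

View pics/sc2.png

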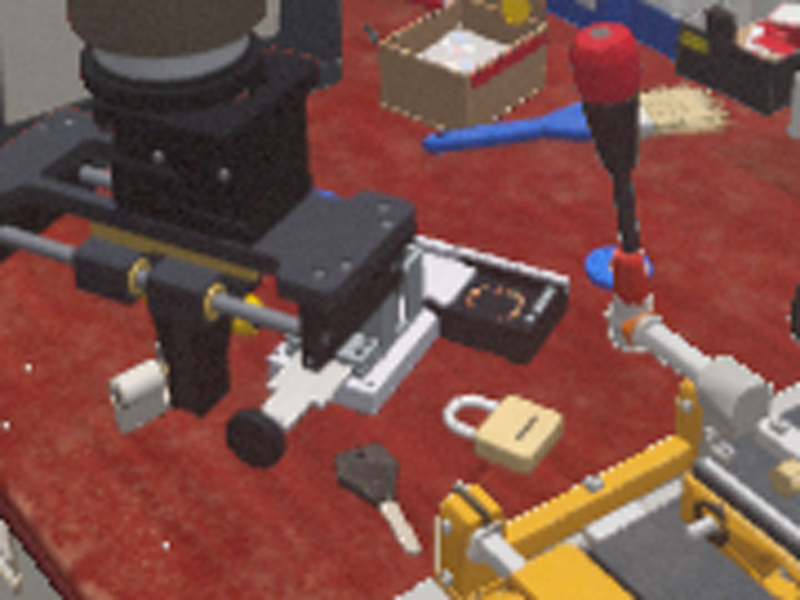

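The picture shows the closed fingers (tip at crop (200,410)) hovering behind the plunger knob (255,437), with the body clear above. I'm going down and then pressing.

Call:
{"api": "arm_command", "payload": {"motion": [[0,0,4,25,0,0,0],[0,0,0,25,0,0,0],[0,0,0,26,0,0,0],[0,0,0,0,0,0,0],[0,-10,0,0,0,0,0],[0,-10,0,0,0,0,0],[0,-8,0,0,0,0,0],[0,0,0,0,0,0,0]]}}

```text
time_s: 4.05
tcp_pos: [0.3632, 0.2615, 0.0256]
ee_rot: [[-0.901, -0.434, 0.002], [-0.434, 0.901, 0.002], [-0.003, 0.001, -1.0]]
wrist_force: [-0.2, -0.6, 0.2]
gripper_width: 0.007
gripper_force: 0.0
```

Call:
{"api": "arm_command", "payload": {"motion": [[0,-4,-1,4,0,0,0],[0,-4,0,0,0,0,0],[0,0,0,0,0,0,0]]}}

```text
time_s: 4.35
tcp_pos: [0.3687, 0.2618, 0.0201]
ee_rot: [[-0.901, -0.434, -0.002], [-0.434, 0.901, -0.002], [0.003, -0.001, -1.0]]
wrist_force: [-3.2, -1.5, 0.7]
gripper_width: 0.009
gripper_force: 1.4
```

Call:
{"api": "arm_command", "payload": {"motion": [[0,-6,0,0,0,0,0],[0,-6,0,0,0,0,0],[0,-6,0,0,0,0,0],[0,-6,0,0,0,0,0],[0,-6,0,0,0,0,0],[0,-6,0,0,0,0,0],[0,-6,0,0,0,0,0],[0,0,0,0,0,0,0]]}}

```text
time_s: 5.15
tcp_pos: [0.4057, 0.2798, 0.02]
ee_rot: [[-0.901, -0.434, -0.003], [-0.434, 0.901, -0.003], [0.005, -0.002, -1.0]]
wrist_force: [-6.0, -0.6, 3.3]
gripper_width: 0.004
gripper_force: 3.0
```

Call:
{"api": "arm_command", "payload": {"motion": [[0,-4,0,0,0,0,0],[0,-3,0,0,0,0,0],[0,0,0,0,0,0,0]]}}

```text
time_s: 5.45
tcp_pos: [0.4115, 0.2825, 0.0199]
ee_rot: [[-0.901, -0.434, -0.004], [-0.434, 0.901, -0.004], [0.005, -0.002, -1.0]]
wrist_force: [-7.3, -1.5, 3.4]
gripper_width: 0.005
gripper_force: 3.4
```

Call:
{"api": "arm_command", "payload": {"motion": [[0,-3,0,0,0,0,0],[0,-2,0,0,0,0,0],[0,0,0,0,0,0,0]]}}

```text
time_s: 5.75
tcp_pos: [0.4146, 0.2837, 0.0197]
ee_rot: [[-0.901, -0.434, -0.007], [-0.434, 0.901, -0.006], [0.009, -0.003, -1.0]]
wrist_force: [-11.0, -1.0, 5.1]
gripper_width: 0.006
gripper_force: 5.2
```

Call:
{"api": "arm_command", "payload": {"motion": [[0,-3,0,0,0,0,0],[0,0,0,0,0,0,0],[0,0,0,0,0,0,0]]}}

```text
time_s: 6.05
tcp_pos: [0.4149, 0.2832, 0.0193]
ee_rot: [[-0.901, -0.433, -0.011], [-0.433, 0.901, -0.01], [0.014, -0.004, -1.0]]
wrist_force: [-17.6, -1.2, 8.3]
gripper_width: 0.01
gripper_force: 8.1
```

Force climbs with no more travel, so the plunger is at its stop. Now retract and take a look.

Call:
{"api": "arm_command", "payload": {"motion": [[0,10,0,0,0,0,0],[0,12,0,0,0,0,0],[0,14,0,0,0,0,0],[0,16,0,0,0,0,0],[0,16,0,0,0,0,0],[0,16,0,0,0,0,0],[0,8,0,-40,0,0,0],[0,0,0,-45,0,0,0]]}}

```text
time_s: 6.85
tcp_pos: [0.3369, 0.247, 0.1057]
ee_rot: [[-0.9, -0.435, -0.001], [-0.435, 0.9, -0.002], [0.002, -0.002, -1.0]]
wrist_force: [1.0, 1.5, 0.2]
gripper_width: 0.009
gripper_force: 0.0
```

Call:
{"api": "arm_command", "payload": {"motion": [[0,0,40,-28,0,0,0],[0,0,40,-28,0,0,0],[0,0,40,0,0,0,0],[0,0,0,0,0,0,0]]}}

```text
time_s: 7.25
tcp_pos: [0.2854, 0.3615, 0.1637]
ee_rot: [[-0.899, -0.439, 0.004], [-0.439, 0.899, 0.009], [-0.007, 0.006, -1.0]]
wrist_force: [0.3, -1.2, -0.3]
gripper_width: 0.001
gripper_force: 0.0
```

```bash
python3 - <<'E'
from h import *
for n,b in(("top",(120,300,140,380)),):
    im=capture(n)[:,:,::-1].copy();cv2.imwrite("pics/top3.png",cv2.resize(im[b[0]:b[1],b[2]:b[3]],(800,600),interpolation=cv2.INTER_CUBIC))
print(sense()['tcp_pos'],[(np.round(d['location'],1).tolist(),round(d['p'],2)) for d in find_in("disc_1_centre","top")])
E
```

```text
[0.28532389 0.35881083 0.16259914] [([194.5, 232.9], 0.57)]
```

View pics/top3.png

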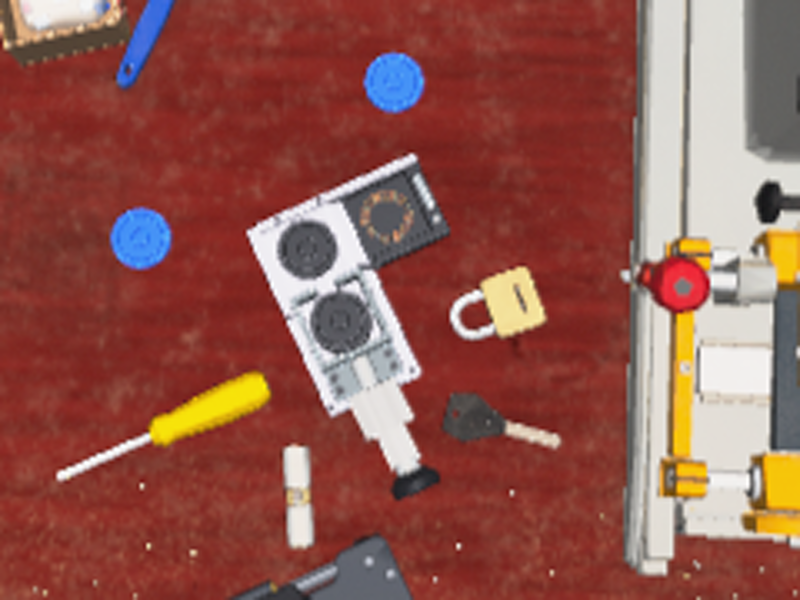

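The disc lies at the outlet (crop (306,248)), the stack still in the magazine (342,320), and the plunger is out (415,482). Bystanders haven't moved.

```bash
python3 - <<'E'
from h import *
w=ray("top",140+306.5*.3,120+248*.3,.026)[:2]-[.4797,.3156];a=np.radians(25.75);c,n=np.cos(a),np.sin(a)
print("disc",c*w[0]+n*w[1],-n*w[0]+c*w[1])
s=sense();p=s['tcp_pos'];R=np.array(s['ee_rot'])
t=np.array([.4797+c*.052-n*.060,.3156+n*.052+c*.060,.15]);print(t,"tool delta mm",(R.T@(t-p)*1000).round(1), np.degrees(np.arctan2(-R[1,0],-R[0,0])))
E
```

```text
disc 0.05464367581135679 0.00044823570128696075
[0.50046959 0.39223305 0.15      ] tool delta mm [-208.8  -62.2   12.2] 25.854607274359953
```

View pics/top0.png

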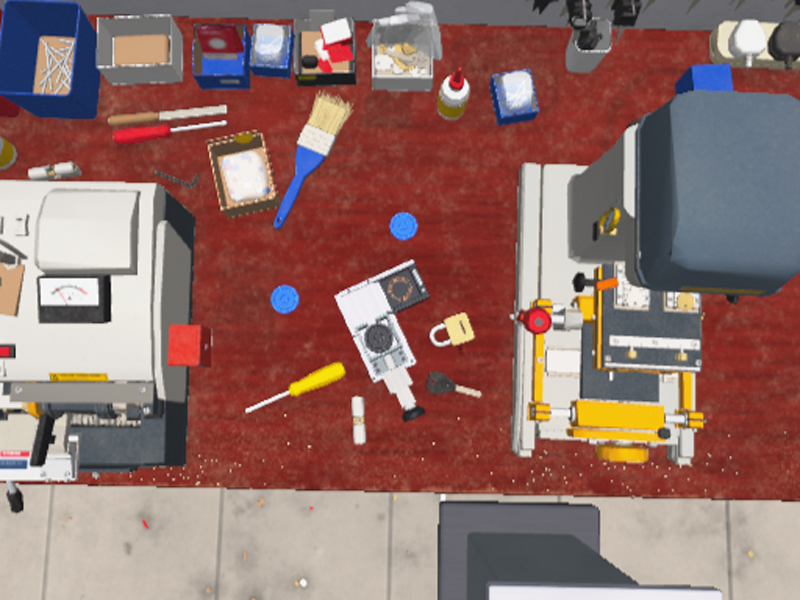

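The full top view shows the left machine's red handle at (190,345) and the carton at (242,175). Both clear the gripper body at the push pose.

Call:
{"api": "arm_command", "payload": {"motion": [[0,-42,-12,2,0,0,0],[0,-42,-12,2,0,0,0],[0,-42,-12,2,0,0,0],[0,-42,-13,2,0,0,0],[0,-41,-13,2,0,0,0],[0,0,0,30,0,0,0],[0,0,0,30,0,0,0],[0,0,0,0,0,0,0]]}}

```text
time_s: 8.15
tcp_pos: [0.4993, 0.3868, 0.0863]
ee_rot: [[-0.902, -0.432, -0.007], [-0.431, 0.902, -0.007], [0.01, -0.004, -1.0]]
wrist_force: [0.1, -0.7, -0.2]
gripper_width: 0.011
gripper_force: 0.0
```

```bash
cat >> h.py <<'E'
def disp():
    s=sense();p=np.array(s['tcp_pos']);w=p[:2]-[.4797,.3156];a=np.radians(25.75);c,n=np.cos(a),np.sin(a);R=np.array(s['ee_rot'])
    print("t",s['time_s'],"disp",(c*w[0]+n*w[1]).round(4),(-n*w[0]+c*w[1]).round(4),"z",p[2].round(4),"yaw",np.degrees(np.arctan2(-R[1,0],-R[0,0])).round(2),"zaxis",R[:,2].round(4),"F",np.round(s['wrist_force'],1))
E
python3 -c "
from h import *
disp()"
```

```text
t 8.15 disp 0.0486 0.0557 z 0.0863 yaw 25.56 zaxis [-0.0072 -0.0075 -0.9999] F [ 0.1 -0.7 -0.2]
```

Call:
{"api": "arm_command", "payload": {"motion": [[0,-4,4,0,0,0,0],[0,0,0,20,0,0,0],[0,0,0,20,0,0,0],[0,0,0,15,0,0,0],[0,0,0,0,0,0,0],[0,0,0,0,0,0,0]]}}

```text
time_s: 8.75
tcp_pos: [0.5036, 0.3971, 0.0385]
ee_rot: [[-0.9, -0.435, 0.003], [-0.435, 0.9, 0.002], [-0.003, 0.001, -1.0]]
wrist_force: [0.3, -0.2, -0.3]
gripper_width: 0.005
gripper_force: 0.0
```

```bash
python3 -c "
from h import *
disp()
im=capture('scene')[:,:,::-1].copy();cv2.imwrite('pics/sc4.png',cv2.resize(im[195:300,210:350],(800,600),interpolation=cv2.INTER_CUBIC))"
```

```text
t 8.75 disp 0.057 0.063 z 0.0385 yaw 25.79 zaxis [ 0.0025  0.0022 -1.    ] F [ 0.3 -0.2 -0.3]
```

View pics/sc4.png

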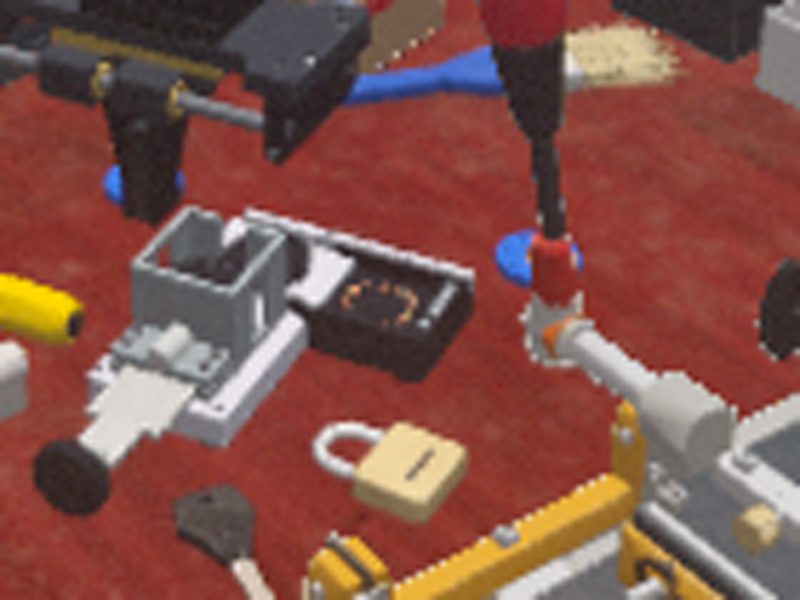

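The picture shows the fingertip (crop (150,215)) behind the disc's +y side. The disc is partly hidden at (297,257), the plunger is out, and the pocket at (380,300) is empty.

Call:
{"api": "arm_command", "payload": {"motion": [[0,4,0,8,0,0,0],[0,0,0,0,0,0,0],[0,0,-10,0,0,0,0],[0,0,-10,0,0,0,0],[0,0,-6,0,0,0,0],[0,0,-6,0,0,0,0],[0,0,-6,0,0,0,0],[0,0,0,0,0,0,0]]}}

```text
time_s: 9.6
tcp_pos: [0.516, 0.3592, 0.0286]
ee_rot: [[-0.901, -0.433, -0.0], [-0.433, 0.901, -0.0], [0.0, -0.0, -1.0]]
wrist_force: [-0.1, 0.3, -0.6]
gripper_width: 0.002
gripper_force: 0.0
```

```bash
python3 -c "
from h import *
disp()"
```

```text
t 9.6 disp 0.0516 0.0235 z 0.0286 yaw 25.67 zaxis [-1.e-04 -1.e-04 -1.e+00] F [-0.1  0.3 -0.6]
```

Call:
{"api": "arm_command", "payload": {"motion": [[0,0,0,-2,0,0,0],[0,0,-6,0,0,0,0],[0,0,-6,0,0,0,0],[0,0,-6,0,0,0,0],[0,0,-6,0,0,0,0],[0,0,-6,0,0,0,0],[0,0,-5,0,0,0,0],[0,0,0,0,0,0,0]]}}

```text
time_s: 10.4
tcp_pos: [0.531, 0.3277, 0.0305]
ee_rot: [[-0.901, -0.433, -0.0], [-0.433, 0.901, -0.0], [0.0, -0.0, -1.0]]
wrist_force: [0.5, 0.3, -0.9]
gripper_width: 0.004
gripper_force: 0.0
```

```bash
python3 -c "
from h import *
disp()
im=capture('scene')[:,:,::-1].copy();cv2.imwrite('pics/sc5.png',cv2.resize(im[210:285,230:330],(800,600),interpolation=cv2.INTER_CUBIC))"
```

```text
t 10.4 disp 0.0515 -0.0114 z 0.0305 yaw 25.69 zaxis [-3.e-04 -3.e-04 -1.e+00] F [ 0.5  0.3 -0.9]
```

View pics/sc5.png

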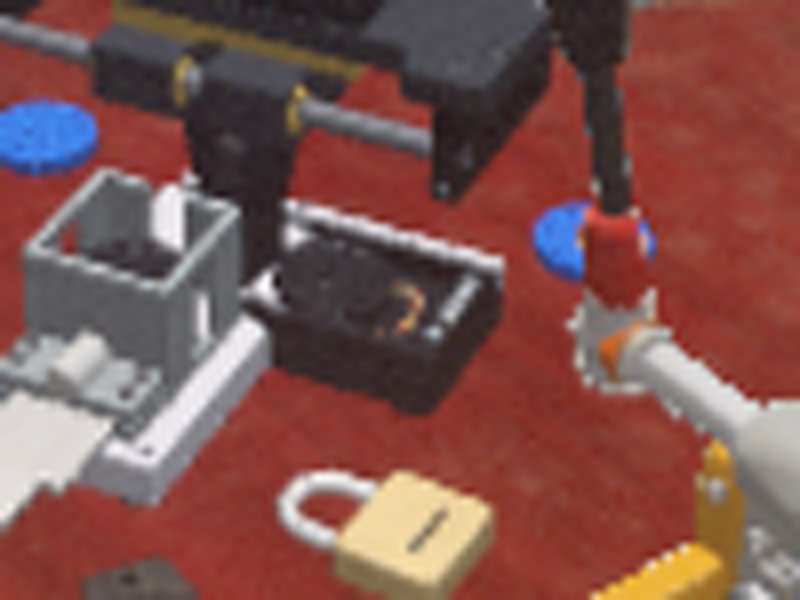

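The disc (crop (340,275)) is partly over the pocket, tilting in. I'm pushing on in small steps.

Call:
{"api": "arm_command", "payload": {"motion": [[0,0,-4,0,0,0,0],[0,0,-4,0,0,0,0],[0,0,-3,0,0,0,0],[0,0,0,0,0,0,0],[0,0,0,0,0,0,0]]}}

```text
time_s: 10.95
tcp_pos: [0.5356, 0.3185, 0.0306]
ee_rot: [[-0.901, -0.434, 0.0], [-0.434, 0.901, 0.0], [-0.0, 0.0, -1.0]]
wrist_force: [-0.3, -0.1, -0.6]
gripper_width: 0.009
gripper_force: 0.0
```

```bash
python3 -c "
from h import *
disp()
im=capture('scene')[:,:,::-1].copy();cv2.imwrite('pics/sc6.png',cv2.resize(im[210:285,230:330],(800,600),interpolation=cv2.INTER_CUBIC))
print([(np.round(d['location'],1).tolist(),round(d['p'],2)) for d in find_in('disc_1_centre','scene')], [proj('scene',np.array([.5511,.2871,z])).round(1) for z in (.017,.023)])"
```

```text
t 10.95 disp 0.0516 -0.0217 z 0.0306 yaw 25.73 zaxis [ 0.  0. -1.] F [-0.3 -0.1 -0.6]
[([247.3, 276.6], 0.69), ([271.1, 227.7], 0.24)] [array([276. , 249.2]), array([276. , 247.2])]
```

View pics/sc6.png

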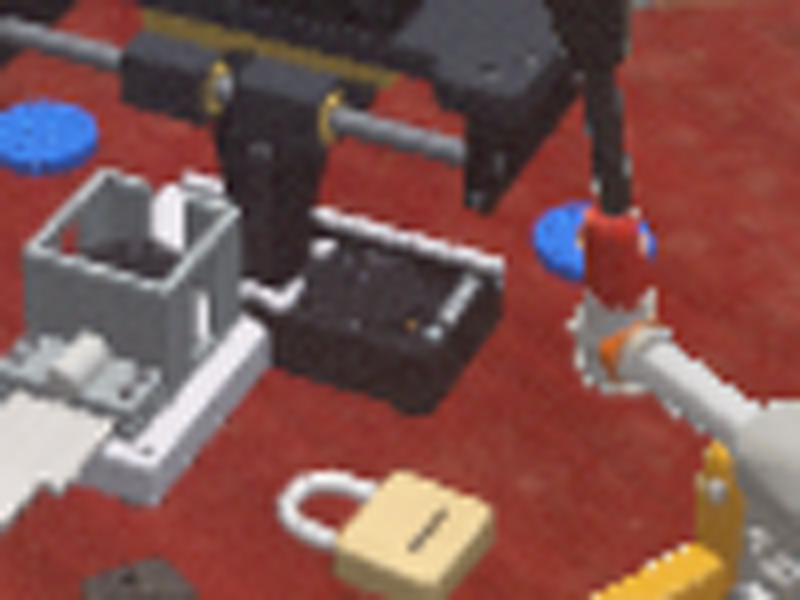

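The disc (crop (370,280)) now fills the pocket, and its detected location agrees with the pocket centre. I'm giving it a small nudge more, then retracting and verifying from above.

Call:
{"api": "arm_command", "payload": {"motion": [[0,0,-1,0,0,0,0],[0,0,0,0,0,0,0],[0,0,10,0,0,0,0],[0,0,15,0,0,0,0],[0,0,10,-30,0,0,0],[0,0,0,-45,0,0,0],[0,0,0,-45,0,0,0],[0,45,0,0,0,0,0]]}}

```text
time_s: 11.85
tcp_pos: [0.4865, 0.3367, 0.1583]
ee_rot: [[-0.9, -0.436, 0.016], [-0.436, 0.9, 0.013], [-0.02, 0.005, -1.0]]
wrist_force: [-0.7, 0.4, 0.3]
gripper_width: 0.008
gripper_force: 0.0
```

Call:
{"api": "arm_command", "payload": {"motion": [[0,45,10,0,0,0,0],[0,45,10,0,0,0,0],[0,45,10,0,0,0,0],[0,35,20,0,0,0,0],[0,0,20,0,0,0,0],[0,0,0,0,0,0,0]]}}

```text
time_s: 12.45
tcp_pos: [0.2953, 0.3212, 0.1515]
ee_rot: [[-0.899, -0.439, 0.001], [-0.439, 0.899, 0.003], [-0.002, 0.002, -1.0]]
wrist_force: [0.5, 0.7, -0.0]
gripper_width: 0.003
gripper_force: 0.0
```

```bash
python3 -c "
from h import *
disp()
im=capture('top')[:,:,::-1].copy();cv2.imwrite('pics/top7.png',cv2.resize(im[140:290,180:380],(800,600),interpolation=cv2.INTER_CUBIC))
print([(np.round(d['location'],1).tolist(),round(d['p'],2)) for d in find_in('disc_1_centre','top')], [proj('top',np.array([.5511,.2871,z])).round(1) for z in (.017,.023)])"
```

```text
t 12.45 disp -0.1636 0.0852 z 0.1515 yaw 26.02 zaxis [ 0.0014  0.0027 -1.    ] F [ 0.5  0.7 -0. ]
[([182.8, 253.4], 0.53)] [array([256.2, 185.4]), array([256.3, 185. ])]
```

View pics/top7.png

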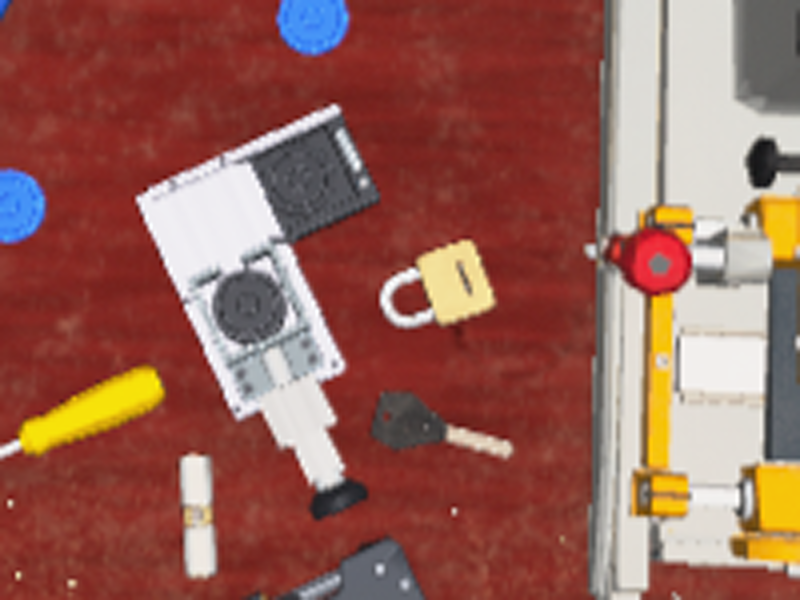

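The disc sits in the pocket (crop (302,183)), but its rear edge is right at the step line, so I can't be sure it has dropped. A sweep with the tip 4 mm above the deck settles it: that passes over a dropped disc (3 mm) and still pushes one left on the step.

Call:
{"api": "arm_command", "payload": {"motion": [[0,-43,-8,0,0,0,0],[0,-43,-8,0,0,0,0],[0,-43,-8,0,0,0,0],[0,-43,-8,0,0,0,0],[0,-43,-8,0,0,0,0],[0,0,0,35,0,0,0],[0,0,0,35,0,0,0],[0,0,0,25,0,0,0]]}}

```text
time_s: 13.35
tcp_pos: [0.5079, 0.3745, 0.0522]
ee_rot: [[-0.902, -0.432, -0.003], [-0.432, 0.902, -0.003], [0.004, -0.001, -1.0]]
wrist_force: [-0.5, 1.3, -0.7]
gripper_width: 0.004
gripper_force: 0.0
```

Call:
{"api": "arm_command", "payload": {"motion": [[0,0,0,0,0,0,0],[0,0,0,0,0,0,0]]}}

```text
time_s: 13.55
tcp_pos: [0.5085, 0.376, 0.0555]
ee_rot: [[-0.901, -0.434, -0.0], [-0.434, 0.901, -0.001], [0.0, -0.001, -1.0]]
wrist_force: [-0.6, 0.1, 0.5]
gripper_width: 0.005
gripper_force: 0.0
```

```bash
python3 -c "
from h import *
disp()"
```

```text
t 13.55 disp 0.0522 0.0419 z 0.0555 yaw 25.72 zaxis [-1.e-04 -9.e-04 -1.e+00] F [-0.6  0.1  0.5]
```

Call:
{"api": "arm_command", "payload": {"motion": [[0,0,0,12,0,0,0],[0,0,0,11.5,0,0,0],[0,0,-15,0,0,0,0],[0,0,-15,0,0,0,0],[0,0,-14,0,0,0,0],[0,0,-12,0,0,0,0],[0,0,-5,0,0,0,0],[0,0,0,0,0,0,0]]}}

```text
time_s: 14.35
tcp_pos: [0.5348, 0.3203, 0.0323]
ee_rot: [[-0.901, -0.433, 0.0], [-0.433, 0.901, 0.0], [-0.0, 0.0, -1.0]]
wrist_force: [0.4, -0.8, 0.1]
gripper_width: 0.008
gripper_force: 0.0
```

Call:
{"api": "arm_command", "payload": {"motion": [[0,0,-4,0,0,0,0],[0,0,-4,0,0,0,0],[0,0,0,0,0,0,0],[0,0,0,0,0,0,0]]}}

```text
time_s: 14.75
tcp_pos: [0.5377, 0.3143, 0.032]
ee_rot: [[-0.901, -0.435, 0.0], [-0.435, 0.901, 0.0], [-0.0, 0.0, -1.0]]
wrist_force: [-0.3, -0.1, 0.2]
gripper_width: 0.005
gripper_force: 0.0
```

```bash
python3 -c "
from h import *
disp()
capture('scene');print([(np.round(d['location'],1).tolist(),round(d['p'],2)) for d in find_in('disc_1_centre','scene')])"
```

```text
t 14.75 disp 0.0516 -0.0264 z 0.032 yaw 25.76 zaxis [ 0.  0. -1.] F [-0.3 -0.1  0.2]
[]
```

Call:
{"api": "arm_command", "payload": {"motion": [[0,0,-4,0,0,0,0],[0,0,0,0,0,0,0],[0,0,0,0,0,0,0]]}}

```text
time_s: 15.15
tcp_pos: [0.5395, 0.3104, 0.032]
ee_rot: [[-0.901, -0.434, -0.0], [-0.434, 0.901, 0.0], [0.0, 0.0, -1.0]]
wrist_force: [-0.2, 0.5, -0.6]
gripper_width: 0.008
gripper_force: 0.0
```

Call:
{"api": "arm_command", "payload": {"motion": [[0,0,15,0,0,0,0],[0,0,15,0,0,0,0],[0,0,10,-30,0,0,0],[0,0,0,-45,0,0,0],[0,0,0,-45,0,0,0],[0,45,5,0,0,0,0],[0,45,8,0,0,0,0],[0,45,10,0,0,0,0]]}}

```text
time_s: 15.95
tcp_pos: [0.3886, 0.309, 0.1523]
ee_rot: [[-0.901, -0.434, 0.0], [-0.434, 0.901, 0.001], [-0.001, 0.001, -1.0]]
wrist_force: [-0.4, 0.4, 0.2]
gripper_width: 0.003
gripper_force: 0.0
```

Call:
{"api": "arm_command", "payload": {"motion": [[0,45,10,0,0,0,0],[0,35,20,0,0,0,0],[0,0,10,0,0,0,0],[0,0,0,0,0,0,0],[0,0,0,0,0,0,0]]}}

```text
time_s: 16.45
tcp_pos: [0.3013, 0.3111, 0.1523]
ee_rot: [[-0.9, -0.435, 0.001], [-0.435, 0.9, 0.001], [-0.001, 0.0, -1.0]]
wrist_force: [-0.1, -0.5, -0.2]
gripper_width: 0.005
gripper_force: 0.0
```

```bash
python3 -c "
from h import *
disp()
old=cv2.imread('pics/top7.png');im=capture('top')[:,:,::-1].copy();new=cv2.resize(im[140:290,180:380],(800,600),interpolation=cv2.INTER_CUBIC);cv2.imwrite('pics/top8.png',new)
d=np.abs(new.astype(int)-old).max(2);print('pocket diff',d[100:250,230:390].max(),'mag diff',d[250:540,180:370].max(),'all',d[:530].max())
g=lambda a:cv2.cvtColor(a[100:250,230:390],cv2.COLOR_BGR2GRAY).astype(np.float32)
print(cv2.phaseCorrelate(g(old),g(new)))
print([(np.round(d['location'],1).tolist(),round(d['p'],2)) for d in find_in('disc_1_centre','top')])
e=cv2.createCLAHE(6,(2,2)).apply(cv2.cvtColor(new[100:250,230:390],cv2.COLOR_BGR2GRAY));e=cv2.resize(e,None,fx=3,fy=3)
c=cv2.HoughCircles(e,cv2.HOUGH_GRADIENT,1.5,30,param1=60,param2=20,minRadius=95,maxRadius=125);print([] if c is None else [((x/3+230)/4+180,(y/3+100)/4+140,r/12) for x,y,r in c[0][:4]])
m=camera_model('top');print('exp r px',.02*m['fx']/1.04)
"
```

```text
t 16.45 disp -0.1626 0.0734 z 0.1523 yaw 25.81 zaxis [ 6.e-04  8.e-04 -1.e+00] F [-0.1 -0.5 -0.2]
pocket diff 82 mag diff 9 all 82
((-0.028422677443828093, -0.007184057720792225), 0.8464426978429158)
[([182.2, 254.1], 0.66), ([247.2, 288.1], 0.15)]
[(np.float32(256.6875), np.float32(184.3125), np.float32(10.341666)), (np.float32(254.4375), np.float32(179.6875), np.float32(10.341666)), (np.float32(257.0625), np.float32(186.8125), np.float32(10.066667)), (np.float32(261.1875), np.float32(181.8125), np.float32(9.516666))]
exp r px 9.213235864623426
```

```bash
python3 -c "
from h import *
old=cv2.imread('pics/top7.png');new=cv2.imread('pics/top8.png')
t3=cv2.imread('pics/top3.png');t3=cv2.resize(t3,None,fx=1.2,fy=1.2,interpolation=cv2.INTER_CUBIC) # 4 px/px, origin 140,120
c=(int(306.5*1.2),int(248*1.2));r=36
T=t3[c[1]-r:c[1]+r+1,c[0]-r:c[0]+r+1];M=np.zeros(T.shape,np.uint8);cv2.circle(M,(r,r),r-1,(1,1,1),-1)
To=old[183-r:183+r+1,302-r:302+r+1]
for nm,tt,A in(('outletT->old',T,old),('outletT->new',T,new),('old->new',To,new)):
    S=A[110:265,225:385];R=cv2.matchTemplate(S.astype(np.float32),tt.astype(np.float32),cv2.TM_CCOEFF_NORMED,mask=M.astype(np.float32));_,v,_,l=cv2.minMaxLoc(np.nan_to_num(R,posinf=-1,neginf=-1))
    x,y=l[0]+r+225,l[1]+r+110;u,vv=180+x/4,140+y/4
    w=ray('top',u,vv,.023)[:2]-[.4797,.3156];a=np.radians(25.75);k,n=np.cos(a),np.sin(a);print(nm,x,y,round(v,3),'disp',k*w[0]+n*w[1],-n*w[0]+k*w[1])
d=np.abs(new.astype(int)-old).max(2)[100:250:6,230:390:5]
for row in d: print(' '.join('%2d'%q for q in row))
"
```

```text
outletT->old 288 168 0.629 disp 0.061883716894083424 -0.050919575730304895
outletT->new 287 168 0.612 disp 0.0621103327133145 -0.05041960701534206
old->new 301 184 0.218 disp 0.05086562265431025 -0.053736422706665246
 1  1  3  3  1  1  2  1  2  2  1  3  1  1  1  2  2  2  1  1  2  1  1  2  2  1  4  1  3  2  1  2
 2  3  0  2  1  1  1  3  2  1  0  3  1  2  3  1  1  1  1  2  2  1  1  1  2  1  1  1  3  2  1  2
 1  2  1  1  2  2  1  2  1  1  1  1  2  1  1  1  1  1  2  1  1  1  1  3  1  0  2  4  1  1  1  1
 0  1  2  1  1  2  1  1  1  2  1  3  1  2  2  1  1  0  1  1  1  1  2  0  1  1  1  1  2  2  1  2
 1  1  1  1  0  1  1  1  2  1  2  2  0  0  1  1  0  1  2  1  1  1  1  1  3  1  2  1  1  0  2  1
 2  2  2  1  1  2  1  1  1  1  0  0  0  1  0  1  1  1  1  2  1  1  2  1  1  2  1  2  1  1  2  1
 1  1  0  2  1  1  1  1  1  1  1  0  1  2  1  2  1  1  2  0  1  0  2  1  1  1  2  1  1  1  1  2
 1  1  1  2  1  1  0  0  1  1  2  1  2 13  6 12  9  1  1  2  1  2  0  1  1  1  4  1  1  2  0  2
 2  0  1  1  1  0  0  1  1  2  7  1  6  2  5  8  3  5  9  2  1  1  1  0  0  1  2  2  0  2  0  1
 1  0  0  1  1  1  
[... 816 characters left out ...]
1  0  1  1  0  1  1  1  1  1
 0  1  0  1  1  1  1  1  1  6 21  2 16 16 21  4  9  4  2  1  1  1  1  1  1  1  1  1  1  2  1  1
 0  0  1  1  1  0  0  1  0  1  3  7 13  1  9  6 10  0  2  1  1  1  2  2  1  3  1  2  1  1  1  1
 1  0  0  1  0  1  0  0  1  1  2  2  2  1  1  1  1  1  1  2  0  1  1  2  2  1  2  2  2  1  1  1
 0  1  1  0  0  0  1  0  1  0  1  2  1  1  1  1  1  2  2  1  3  1  1  1  1  1  2  1  2  0  1  3
 0  0  1  1  0  0  1  0  1  1  1  1  1  1  1  1  3  1  1  1  3  1  1  1  2  2  2  3  1  1  3  1
 0  0  0  0  0  1  0  1  0  1  1  2  1  0  1  3  2  1  1  0  1  1  1  1  2  1  2  2  1  2  1  1
 1  1  0  0  0  1  1  1  1  1  1  0  0  1  2  2  1  0  1  2  2  3  1  3  1  0  2  1  0  2  2  1
```

```bash
python3 -c "
from h import *
E=cv2.resize(cv2.imread('pics/raw_top0.png')[140:290,180:380],(800,600),interpolation=cv2.INTER_CUBIC).astype(int)
old=cv2.imread('pics/top7.png');new=cv2.imread('pics/top8.png')
a=np.radians(25.75);k,n=np.cos(a),np.sin(a)
for z,ys in((.02,(-28,-30,-31,-32,-33,-34,-35,-36,-37,-39)),(.023,(-68,-70,-72,-74,-75,-76,-77,-78,-79,-80))):
  for y in ys:
    o=[]
    for x in (46,49,52,55,58):
        u=proj('top',np.array([.4797+k*x/1e3-n*y/1e3,.3156+n*x/1e3+k*y/1e3,z]));i,j=int((u[1]-140+.5)*4-.5),int((u[0]-180+.5)*4-.5);o.append('%d/%d/%d'%(E[i,j].mean(),old[i,j].mean(),new[i,j].mean()))
    print(y,*o)
"
```

```text
-28 239/239/238 239/239/239 239/239/239 239/238/238 238/238/238
-30 241/241/240 242/243/242 241/240/241 240/245/239 238/238/238
-31 254/254/254 236/237/236 249/241/250 244/248/243 252/252/252
-32 224/223/224 220/219/220 254/214/255 224/211/224 253/254/254
-33 181/179/182 164/159/163 201/138/198 192/186/191 214/213/213
-34 111/102/111 121/111/117 164/111/158 140/132/135 156/149/149
-35 81/69/75 98/87/91 104/77/94 96/100/86 98/88/90
-36 86/74/74 85/80/75 90/85/86 89/92/80 86/81/86
-37 88/83/79 84/85/82 87/91/91 87/74/87 86/84/89
-39 89/86/108 93/78/84 82/72/70 110/60/99 114/84/64
-68 146/76/105 112/62/98 89/76/85 89/79/75 116/70/77
-70 121/85/92 117/81/104 101/87/82 88/84/70 106/79/85
-72 104/88/87 142/81/88 107/85/91 117/98/86 95/81/91
-74 89/90/86 101/87/79 83/82/88 91/91/81 88/88/88
-75 90/91/88 91/92/85 87/86/88 89/88/78 89/90/90
-76 82/84/84 93/94/91 88/88/88 92/92/86 89/90/90
-77 79/80/80 85/87/86 85/85/84 89/90/88 80/81/82
-78 64/64/65 66/66/66 78/77/77 75/76/76 62/63/63
-79 61/60/61 61/62/61 73/72/72 66/67/68 62/63/63
-80 67/66/67 58/58/58 84/84/84 69/69/69 71/70/70
```

```bash
python3 -c "
from station import *
print(finish_job())"
```

```text
the job is handed in; nothing more can be done
None
```

I handed the job in with one disc ejected and pushed into the reading pocket; the last overhead picture shows it past the step, about 2 mm from centre, with the plunger out, the stack and things lying about apparently unmoved, and the arm clear, but the hand-in gave no verdict.

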